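# Hold the medicine cool box open for packing

## Task

The small medicine cool box on the counter is to be packed. Its carry handle locks the lid while it stands up, so first swing the handle back, away from the box's front, until it clicks home in its rest behind the box. Then raise the lid by the bar at its front and finish holding it open at 60 degrees (give or take five) so that a colleague can reach in and not too much cold escapes: the lid falls shut by itself, so do not let go of it or let it drop, and leave the other things on the counter where they are.

Things in the scene. Friction and masses are not known exactly. Their poses are not given: they have to be found in the camera images.
- cool_box: Insulated medicine cool box, blue-green body with a white lid, 150 x 240 mm and 161 mm high with the lid shut; it is heavy and does not shift. Origin: centre of its underside, on the counter. Its x axis points from the front (lid bar, small grey display and blank card) to the back (lid hinge), y along its width, z up. Inside: two cold packs and two amber bottles.
- carry_handle (a joint): Dark U-shaped carry handle pivoted on both ends of the box; rad: 0 = upright over the lid, + = swung to the back, 1.40 = end stop. Stays where left (stiff, 0.13 N m). From 1.0 rad its arms must be pushed over a sprung button on each end (about 4 N at the grip); past 1.25 they snap in behind it and rest at 1.40. Below 0.7 rad its catches lock the lid.
- handle_grip (a point): Centre of the handle's grip: round dark rubber sleeve, 18 mm thick, 124 mm long, parallel to the box's y, 130 mm from the pivot axis. Upright, it stands 235 mm above the counter, 74 mm above the lid's top (161 mm). In its rest it is 53 mm behind the body's back face, 127 mm above the counter.
- handle_pivot (a point): Point on the handle's pivot axis (parallel to the box's y), in the middle of the box, 105 mm above the counter.
- box_lid (a joint): White lid, 154 x 244 x 24 mm, 0.3 to 0.5 kg, hinged along the top of the back; value in rad: 0 = shut, positive = open (front edge up), 1.047 = 60 degrees, stop at 1.40. It falls shut from any angle when it is not held (1 to 2.5 N at the bar).
- lid_pull (a point): Centre of the lid's pull bar: round, dark, 12 mm thick, 90 mm long, between two posts, parallel to the box's y, 33 mm before the lid's front face (27 mm gap behind it). Shut: 149 mm above the counter, 189 mm in front of the hinge axis. It turns with the lid: at 60 degrees it is about 307 mm above the counter, above the lid's edge; it can be held from above all the way.
- lid_hinge (a point): Point on the lid's hinge axis (parallel to the box's y), in the middle of the width, at the top of the box's back: 79 mm behind the box's centre, 137 mm above the counter. The bar's centre lies 12 mm higher than this axis when shut.
- amber_bottle_mid (a point): Bystander: amber screw-cap bottle with white cap, 43 mm thick, 90 mm high, standing; its centre.
- dropper_mid (a point): Bystander: white dropper bottle with a conical cap, 33 mm thick, 112 mm high, standing; its centre.
- carton_mid (a point): Bystander: folding carton, white with green and blue, 66 x 82 x 112 mm, standing; its centre.
- oximeter_mid (a point): Bystander: white hand-held instrument with a blue front, 143 x 58 x 27 mm, lying; its centre.
- cotton_cup_mid (a point): Bystander: clear cup with cotton balls, 72 mm wide, 78 mm high; its centre.
- phone_mid (a point): Bystander: phone in a lilac case, 163 x 80 x 10 mm, lying; its centre.

How it is judged:
On the way, in this order (a step that is already met when the one before it is completed fails the run):
1. the carry handle has clicked home in its rest behind the box, with the lid still shut (value of joint carry_handle above 1.33 rad and value of joint box_lid below 0.1 rad), for 0.2 s.
2. the lid is raised to about 60 degrees (value of joint box_lid between 0.93 and 1.165 rad), for 0.3 s.
At the end, for the whole second after the job is handed in: The robot's fingers hold the lid still at 60 degrees, within 6.5 degrees, through the last second, and the carry handle is home in its rest (past 1.33 rad) (all of step 2 and velocity of joint box_lid between -0.1 and 0.1 rad/s and contact force between the fingers and box_lid above 0.5 N and value of joint carry_handle above 1.33 rad); the arm keeps its last pose, push and grip.
It fails at once if the lid is let drop (falls faster than 2 rad/s) (velocity of joint box_lid below -2 rad/s).
It fails at once if another thing on the counter is pushed away or over (its centre moves more than 25 mm) (distance of any of amber_bottle_mid, dropper_mid, carton_mid, oximeter_mid, cotton_cup_mid, phone_mid from where it was at the start of the episode above 0.025 m).
It also fails if it takes over 48 s, if anything falls off the work surface, if the arm or the gripper's body presses on something with over 40 N, if the wrist force passes 120 N, or if a joint passes its speed limit or range.

## Robot

A 6-joint arm with a two-finger parallel gripper is mounted at the origin on a cart in front of the work surface, level with it; the furniture and walls round the work are solid. World frame = base frame: x ahead of the robot, y to its left, z up, the work surface at z = 0. Lengths are in m, angles in rad, forces in N, time in s.
With the tool pointing down it reaches from about 0.25 to 0.775 m from the base axis. Payload 4 kg.
Tool frame: the origin (TCP) lies at the very end of the fingers, on their centre line; the grasp point (between the pads) lies 19 mm behind it; z points along the fingers, x is the direction in which the jaws open and shut, and the axes are right-handed (so a half turn about z gives the same grasp; the last joint's range is limited). The gripper opens to 94 mm and grips with 3 to 60 N. Pads are 16 mm wide; open, the fingers measure 119 mm over their backs; the gripper's body (75 mm by 177 mm) begins 78 mm behind the grasp point.
Start: joints at [1.004, 0.087, 1.371, -0, 1.684, -0.103], TCP at [0.246, 0.492, 0.206] pointing down, gripper open.
Joint ranges: [-3.1, 3.1], [-0.76, 2.03], [0.27, 2.55], [-1.08, 4.22], [0.17, 2.65], [-2.57, 2.57]. Speed limits (rad/s): [2.79, 2.79, 3.14, 3.14, 3.14, 3.14].

## Interface

Orientations are given as a 3x3 rotation matrix whose columns are the frame's x, y, z axes.
In Python, from bench import sensors, cams, env, trace gives the robot as it stands. The module is installed in compiled form; this text tells all that it offers.
- The arm moves only by the shell command python3 -m creep 'ROWS'. ROWS is JSON, a list that holds one entry, the list of rows, each a list of 7 numbers: the shift along the tool's x, y, z in mm, then the turn, a rotation vector about the tool's x, y, z in degrees, then the opening, from 0 (shut) to 1 (fully open). A call has 1 to 5 rows; each row shifts and turns the commanded pose from where the row before left it, along the tool's axes as they then stand; what a row does not reach is not made up. A row lasts 1/12 s, in which the tool goes at most 41.7 mm and 7.16 degrees, less where a joint would pass 70% of its speed; a pose out of reach is approached as far as the arm can. A call is refused whole if a number of a shift passes 41.7 or a number of a turn 7.16, either way. A call with a gripper value outside its range is refused whole. The fingers move at their own pace and stop on an object; the grip force is fixed at half the most. Time passes only in rows, so rows that do not move let the fingers close. It gives the time, the measured TCP pose, the force and the opening at its end, in the units of the state.
- sensors.get_obs(): the state, without advancing time (a new reading comes with each control period).
- cams.read_camera(name): name is "side" or "top"; returns (picture, depth): 400x640x3 uint8, blue, green, red; 400x640 float32, m along the optical axis (not along the pixel's ray), 0 where there is no reading.
- cams.camera_model(name): a dict with "fx", "fy", "cx", "cy" (pixels), "cam_to_world" (4x4, takes a point from camera to world coordinates). Camera axes: x right, y up, looking along -z (the intrinsics and any distortion apply to the point x, -y, -z); pixel columns grow to the right and rows downward; lengths in m; the calibration is good to about 2 mm. A picture is of the moment at which its call begins. camera_model takes no time and is no camera call.
- env.hand_in(): hands the job in, once; it reports no verdict.
Trained networks look in the newest picture that a camera, given by its name, has taken for a name from the list of things; names that differ only in an ending like _2 or _b are one class to them, and where a whole thing is asked for, a point or a joint stands for the part that bears it (a point fixed in the world has none). Each returns a list of dicts, best first, with "score" (0 to 1); they miss things now and then, are a little off and sometimes report something else, mostly with a low value. They report only what shows in the picture. A call takes as long as a camera call.
- trace(camera, thing): "pixels" (400x640 bool, what is visible of it) and "rect" ([left, top, right, bottom] in pixels, round what is visible of it).
The state is a dict: "t": time; "joints": joint angles; "dq": joint speeds; "effort": joint torques, N m; "position": TCP position; "eef_rot": TCP orientation; "wrist_force": force on the tool from outside, world axes, zero at the start; "torque": the same for the moment, N m; "finger_gap": opening from 0.0 (shut) to 1.0 (fully open).
Only numpy, scipy, OpenCV 4.12 (cv2) and the standard library are available. Lean on these libraries where they do the work, as an engineer would, in place of code of your own. Each camera call takes 0.05 s, during which the arm holds its last target. There are 200 camera calls.

## Working session

There is one attempt and no reset: what is moved stays moved. The work goes in short steps, Python scripts to look and compute and a shell command to move; the robot and the scene stay as the last step left them, time stands still between calls to the robot, and variables do not carry over. Pictures are saved under pics/ and viewed, about 8 in all and at most 12, crops included, and the job is handed in when it is done.

```bash
mkdir -p pics; cat > h.py <<'E'
import numpy as np, cv2
from bench import sensors, cams, env, trace
def pts(cam, mask, depth):
    m=cams.camera_model(cam); v,u=np.nonzero(mask&(depth>0)); d=depth[v,u]
    P=np.stack([(u-m['cx'])/m['fx']*d, -(v-m['cy'])/m['fy']*d, -d, np.ones_like(d)])
    return (np.array(m['cam_to_world'])@P)[:3].T
E
python3 - <<'E'
from h import *
o=sensors.get_obs(); print({k:np.round(v,3).tolist() for k,v in o.items()})
for c in ['top','side']:
    p,d=cams.read_camera(c); cv2.imwrite(f'pics/{c}0.png',p)
    for n in ['cool_box','carry_handle','handle_grip','box_lid','lid_pull','amber_bottle_mid','dropper_mid','carton_mid','oximeter_mid','cotton_cup_mid','phone_mid']:
        for r in trace(c,n)[:1]:
            q=pts(c,r['pixels'],d)
            if len(q): print(c,n,round(r['score'],2),np.round(r['rect']),len(q),'med',np.round(np.median(q,0),3),'lo',np.round(np.percentile(q,3,axis=0),3),'hi',np.round(np.percentile(q,97,axis=0),3))
E
```

```text
{'t': 0.0, 'joints': [1.004, 0.088, 1.372, -0.0, 1.684, -0.103], 'dq': [-0.001, -0.001, -0.002, -0.002, 0.001, -0.001], 'effort': [-0.001, -34.018, -30.243, 0.072, 0.033, -0.0], 'position': [0.246, 0.491, 0.204], 'eef_rot': [[0.447, 0.894, -0.001], [0.894, -0.447, -0.002], [-0.002, -0.0, -1.0]], 'wrist_force': [-0.334, 0.321, 0.131], 'torque': [-0.025, 0.004, 0.021], 'finger_gap': 1.003}
top cool_box 0.95 [225. 173. 330. 246.] 5509 med [0.546 0.097 0.158] lo [ 0.453 -0.022  0.15 ] hi [0.619 0.215 0.24 ]
top carry_handle 0.55 [221. 187. 333. 209.] 719 med [0.564 0.091 0.237] lo [ 0.537 -0.037  0.15 ] hi [0.573 0.23  0.244]
top handle_grip 0.94 [224. 184. 331. 209.] 786 med [0.564 0.093 0.237] lo [ 0.538 -0.037  0.146] hi [0.574 0.23  0.244]
top lid_pull 0.95 [235. 172. 324. 245.] 4831 med [0.535 0.096 0.158] lo [ 0.443 -0.017  0.15 ] hi [0.621 0.208 0.163]
top amber_bottle_mid 0.79 [192. 245. 210. 262.] 217 med [0.408 0.335 0.075] lo [0.39  0.324 0.022] hi [0.425 0.356 0.091]
top dropper_mid 0.64 [180. 219. 197. 234.] 176 med [0.488 0.372 0.046] lo [ 0.473  0.362 -0.003] hi [0.507 0.4
[... 1121 characters left out ...]
.52 [314. 299. 332. 333.] 340 med [0.405 0.359 0.068] lo [0.388 0.331 0.003] hi [0.423 0.368 0.093]
side dropper_mid 0.85 [282. 296. 296. 327.] 286 med [0.482 0.386 0.048] lo [0.471 0.362 0.003] hi [0.499 0.395 0.108]
side carton_mid 0.98 [243. 273. 282. 328.] 1485 med [0.552 0.391 0.094] lo [0.531 0.333 0.009] hi [0.594 0.412 0.116]
side oximeter_mid 0.62 [319. 160. 350. 172.] 323 med [ 0.641 -0.384  0.026] lo [ 0.589 -0.426  0.006] hi [ 0.702 -0.356  0.033]
side cotton_cup_mid 0.77 [213. 273. 239. 309.] 704 med [0.674 0.382 0.064] lo [0.647 0.34  0.012] hi [0.713 0.406 0.079]
side phone_mid 0.29 [282. 301. 296. 328.] 245 med [0.481 0.387 0.047] lo [0.471 0.374 0.008] hi [0.495 0.395 0.097]
```

View pics/top0.png

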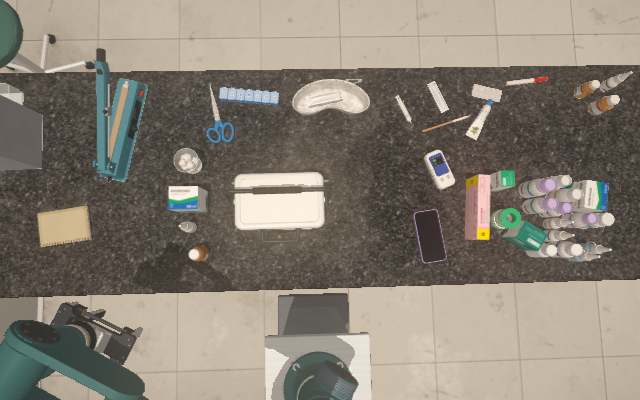

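View pics/side0.png

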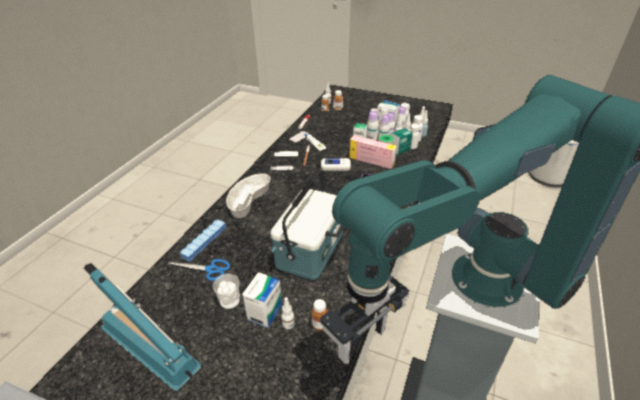

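The box front (with the bar) faces the robot, at about rows 230–245 in the top view. The handle shows at about row 187, almost upright. Next I'll get the precise box pose, the grip and the bar.

```bash
python3 - <<'E'
from h import *
for c in ['top','side']:
    p,d=cams.read_camera(c)
    roi=pts(c,np.ones(d.shape,bool),d)
    Q=roi[(roi[:,0]>.40)&(roi[:,0]<.66)&(roi[:,1]>-.08)&(roi[:,1]<.27)]
    L=Q[(Q[:,2]>.152)&(Q[:,2]<.170)]
    r=cv2.minAreaRect(L[:,:2].astype(np.float32)*1000); print(c,'lid',r,'medz',np.median(L[:,2]))
    print(' x pct',np.round(np.percentile(L[:,0],[1,50,99]),3),' y',np.round(np.percentile(L[:,1],[1,99]),3))
    G=Q[Q[:,2]>.215]; print(' grip',len(G),np.round(G.mean(0),3),np.round(np.polyfit(G[:,1],G[:,0],1),3),G[:,1].min(),G[:,1].max(),G[:,2].max())
    B=Q[(Q[:,0]<.455)&(Q[:,2]>.11)]; print(' bar',len(B))
    for b in B[np.argsort(B[:,0])][::max(1,len(B)//18)]: print('  ',np.round(b,3))
    if c=='top': cv2.imwrite('pics/crop1.png',cv2.resize(p[160:260,200:360],None,fx=5,fy=5,interpolation=cv2.INTER_CUBIC))
E
```

```text
top lid ((530.767333984375, 96.34733581542969), (270.8686828613281, 194.70059204101562), 89.82281494140625) medz 0.15817226199500345
 x pct [0.439 0.538 0.624]  y [-0.028  0.221]
 grip 607 [0.565 0.095 0.238] [-0.002  0.565] -0.04136521161570174 0.23450208663121688 0.24621701422385023
 bar 190
   [0.433 0.113 0.145]
   [0.434 0.14  0.148]
   [0.435 0.072 0.153]
   [0.435 0.099 0.153]
   [0.436 0.125 0.156]
   [0.437 0.053 0.155]
   [0.438 0.08  0.158]
   [0.438 0.106 0.158]
   [0.439 0.134 0.153]
   [0.44  0.061 0.154]
   [0.44  0.088 0.156]
   [0.441 0.115 0.152]
   [0.442 0.141 0.155]
   [0.443 0.064 0.15 ]
   [0.443 0.09  0.154]
   [0.444 0.12  0.153]
   [0.445 0.147 0.151]
   [0.447 0.045 0.156]
   [0.45  0.05  0.153]
side lid ((528.1754150390625, 97.59827423095703), (276.92059326171875, 195.96444702148438), 89.9610366821289) medz 0.1605442543499731
 x pct [0.437 0.537 0.618]  y [-0.03  0.23]
 grip 344 [0.56  0.118 0.238] [-0.003  0.561] -0.04025816074566202 0.23850959633226398 0.24755593304670842
 bar 70
   [0.43  0.133 0.154]
   [0.431 0.114 0.151]
   [0.431 0.122 0.149]
   [0.432 0.145 0.156]
   [0.432 0.144 0.152]
   [0.433 0.118 0.153]
   [0.433 0.133 0.158]
   [0.434 0.114 0.153]
   [0.435 0.137 0.157]
   [0.435 0.12  0.158]
   [0.436 0.143 0.157]
   [0.437 0.139 0.158]
   [0.438 0.146 0.155]
   [0.438 0.144 0.15 ]
   [0.439 0.15  0.158]
   [0.44  0.148 0.153]
   [0.441 0.146 0.158]
   [0.441 0.104 0.154]
   [0.444 0.146 0.157]
   [0.447 0.146 0.152]
   [0.449 0.149 0.154]
   [0.45  0.145 0.158]
   [0.453 0.146 0.153]
   [0.455 0.15  0.156]
```

View pics/crop1.png

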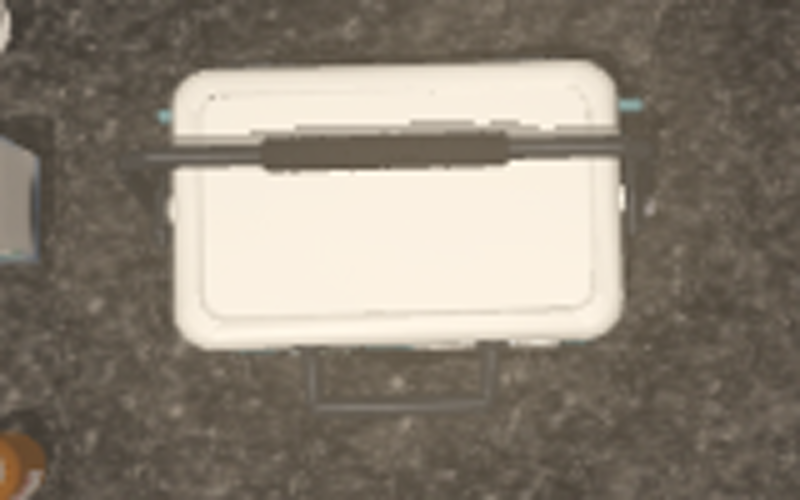

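```bash
python3 -m creep '[[[0,0,-40,0,0,7,1],[0,0,-40,0,0,7,1],[0,0,0,0,0,7,1],[0,0,0,0,0,7,1],[0,0,0,0,0,7,1]]]'; python3 -m creep '[[[0,0,0,0,0,7,1],[0,0,0,0,0,7,1],[0,0,0,0,0,7,1],[0,0,0,0,0,7,1],[0,0,0,0,0,0,1]]]'
```

```text
t: 1.72
position: [0.2463, 0.4923, 0.2869]
eef_rot: [[0.882, 0.471, 0.001], [0.471, -0.882, 0.002], [0.002, -0.001, -1.0]]
wrist_force: [-0.5, 0.0, -0.5]
finger_gap: 0.999
t: 2.13
position: [0.2461, 0.4919, 0.2855]
eef_rot: [[1.0, 0.005, 0.0], [0.005, -1.0, 0.0], [0.0, -0.0, -1.0]]
wrist_force: [-1.0, 0.2, 0.7]
finger_gap: 1.001
```

```bash
python3 -m creep '[[[24.3,30.4,0,0,0,0,1],[24.3,30.4,0,0,0,0,1],[24.3,30.4,0,0,0,0,1],[24.3,30.4,0,0,0,0,1],[24.3,30.4,0,0,0,0,1]]]'; python3 -m creep '[[[24.3,30.4,0,0,0,0,1],[24.3,30.4,0,0,0,0,1],[24.3,30.4,0,0,0,0,1],[24.3,30.4,0,0,0,0,1],[24.3,30.4,0,0,0,0,1]]]';python3 -m creep '[[[24.3,30.4,0,0,0,0,0.6],[24.3,30.4,0,0,0,0,0.6],[24.3,30.4,0,0,0,0,0.6],[0,0,0,0,0,0,0.6],[0,0,0,0,0,0,0.6]]]'
```

```text
t: 2.55
position: [0.3694, 0.3394, 0.2857]
eef_rot: [[1.0, 0.012, 0.0], [0.012, -1.0, 0.0], [0.0, -0.0, -1.0]]
wrist_force: [0.5, -0.3, -0.2]
finger_gap: 1.002
t: 2.97
position: [0.4922, 0.188, 0.2857]
eef_rot: [[1.0, 0.011, 0.001], [0.011, -1.0, 0.0], [0.001, -0.0, -1.0]]
wrist_force: [0.7, 1.0, 0.4]
finger_gap: 0.999
t: 3.38
position: [0.5656, 0.0973, 0.2844]
eef_rot: [[1.0, 0.006, -0.002], [0.006, -1.0, 0.0], [-0.002, -0.0, -1.0]]
wrist_force: [-0.8, -0.2, 0.6]
finger_gap: 0.677
```

```bash
python3 -m creep '[[[-3,0,35,0,0,0,0.6],[0,0,34,0,0,0,0.6],[0,0,0,0,0,0,0.15],[0,0,0,0,0,0,0],[0,0,0,0,0,0,0]]]'; python3 -m creep '[[[0,0,0,0,0,0,0],[0,0,0,0,0,0,0],[0,0,0,0,0,0,0],[0,0,0,0,0,0,0]]]'; python3 - <<'E'
from h import *
p,d=cams.read_camera('side'); cv2.imwrite('pics/s2.png',cv2.resize(p[130:300,220:420],None,fx=4,fy=4*.8))
E
```

```text
t: 3.8
position: [0.5624, 0.1, 0.2189]
eef_rot: [[1.0, 0.01, 0.003], [0.01, -1.0, 0.001], [0.003, -0.001, -1.0]]
wrist_force: [-0.1, 0.2, -0.3]
finger_gap: 0.42
t: 4.13
position: [0.5632, 0.0993, 0.219]
eef_rot: [[1.0, 0.008, 0.005], [0.008, -1.0, 0.001], [0.005, -0.001, -1.0]]
wrist_force: [2.1, 0.8, 3.7]
finger_gap: 0.184
```

View pics/s2.png

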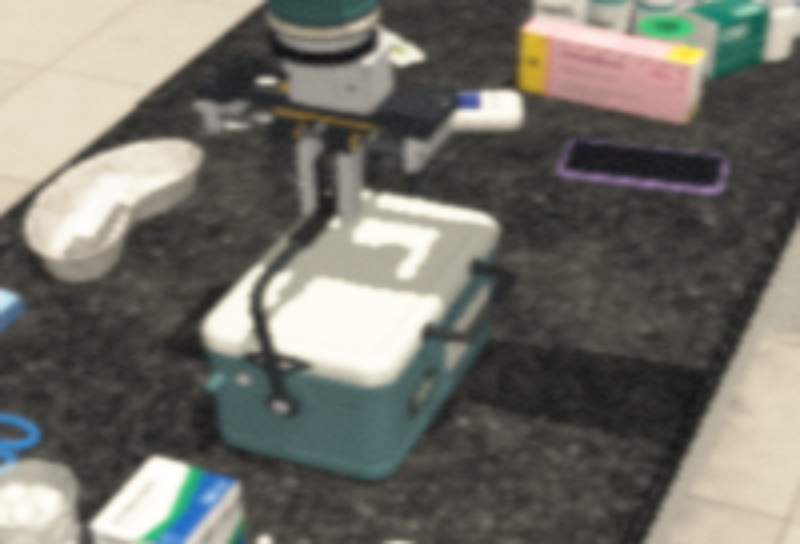

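```bash
python3 -m creep '[[[12.8,0,2.2,0,0,0,0],[12.5,0,3.5,0,0,0,0],[12.1,0,4.7,0,0,0,0],[0,0,0,0,0,0,0]]]'; python3 -m creep '[[[11.6,0,5.9,0,0,0,0],[10.9,0,7,0,0,0,0],[10.2,0,8.1,0,0,0,0],[0,0,0,0,0,0,0]]]'
```

```text
t: 4.52
position: [0.6009, 0.0994, 0.2059]
eef_rot: [[1.0, 0.007, 0.001], [0.007, -1.0, 0.001], [0.001, -0.001, -1.0]]
wrist_force: [0.2, 1.4, 1.0]
finger_gap: 0.182
t: 4.85
position: [0.6333, 0.0994, 0.1831]
eef_rot: [[1.0, 0.007, -0.0], [0.007, -1.0, -0.0], [-0.0, 0.0, -1.0]]
wrist_force: [1.0, -0.5, -2.0]
finger_gap: 0.187
```

```bash
python3 -m creep '[[[9.4,0,9,0,0,0,0],[8.3,0,9.9,0,0,0,0],[7.4,0,10.8,0,0,0,0],[0,0,0,0,0,0,0]]]'; python3 -m creep '[[[6.2,0,11.4,0,0,0,0],[5.1,0,11.9,0,0,0,0],[0,0,0,0,0,0,0]]]';  python3 -m creep '[[[3.8,0,12.4,0,0,0,0],[2.2,0,10.2,0,0,0,0],[0,0,0,0,0,0,0],[0,0,0,0,0,0,0]]]'
```

```text
t: 5.18
position: [0.6583, 0.0993, 0.1526]
eef_rot: [[1.0, 0.007, -0.0], [0.007, -1.0, -0.001], [-0.0, 0.001, -1.0]]
wrist_force: [0.7, -2.0, -0.3]
finger_gap: 0.185
t: 5.43
position: [0.6688, 0.0993, 0.1298]
eef_rot: [[1.0, 0.007, -0.001], [0.007, -1.0, -0.001], [-0.001, 0.001, -1.0]]
wrist_force: [0.2, -2.5, -2.1]
finger_gap: 0.186
t: 5.77
position: [0.6748, 0.0994, 0.1084]
eef_rot: [[1.0, 0.007, 0.0], [0.007, -1.0, -0.001], [0.0, 0.001, -1.0]]
wrist_force: [2.4, -2.9, -3.9]
finger_gap: 0.179
```

```bash
python3 -m creep '[[[0,0,3,0,0,0,0],[0,0,0,0,0,0,0],[0,0,0,0,0,0,0.35],[0,0,0,0,0,0,0.35],[0,0,0,0,0,0,0.35]]]'; python3 - <<'E'
from h import *
p,d=cams.read_camera('side'); cv2.imwrite('pics/s3.png',cv2.resize(p[130:300,220:420],None,fx=4,fy=4*.8))
for c in ['side','top']:
    p,d=cams.read_camera(c)
    for n in ['handle_grip','carry_handle']:
      for r in trace(c,n)[:1]:
        q=pts(c,r['pixels'],d); print(c,n,r['score'],np.round(np.percentile(q,[3,50,97],axis=0),3).tolist())
E
```

```text
t: 6.18
position: [0.6742, 0.101, 0.107]
eef_rot: [[1.0, 0.008, 0.0], [0.008, -1.0, 0.002], [0.0, -0.002, -1.0]]
wrist_force: [-0.6, -0.2, -0.2]
finger_gap: 0.342
side handle_grip 0.77 [[0.541, 0.029, 0.0], [0.659, 0.223, 0.125], [0.763, 0.236, 0.138]]
side carry_handle 0.87 [[0.537, 0.033, 0.001], [0.651, 0.227, 0.124], [0.742, 0.236, 0.139]]
top handle_grip 0.56 [[0.54, -0.041, 0.11], [0.646, 0.018, 0.127], [0.68, 0.234, 0.135]]
top carry_handle 0.82 [[0.542, -0.041, -0.003], [0.649, 0.033, 0.126], [0.699, 0.259, 0.151]]
```

View pics/s3.png

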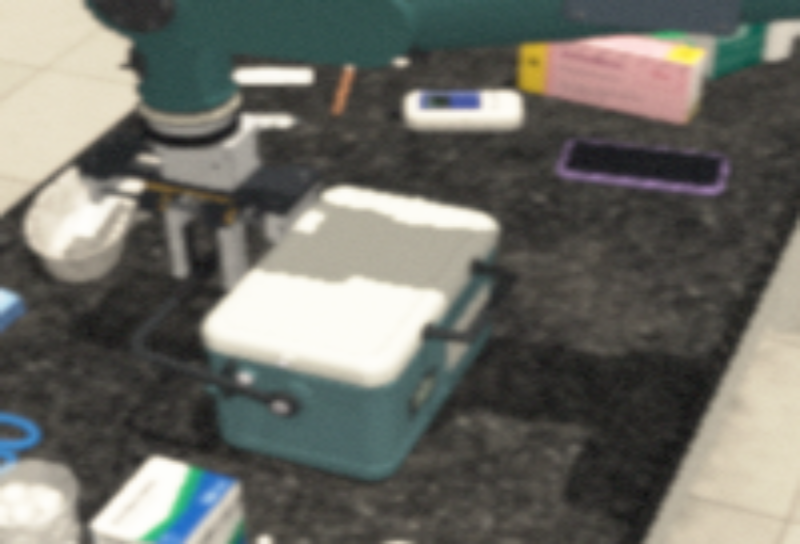

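```bash
python3 -m creep '[[[0,0,-30,0,0,0,0.35],[0,0,-35,0,0,0,0.35],[0,0,-35,0,0,0,0.35],[-30,0,0,0,0,0,0.3],[-35,4,0,0,0,0,0.3]]]'; python3 -m creep '[[[-35,0,0,0,0,0,0.3],[-35,0,0,0,0,0,0.3],[-35,0,0,0,0,0,0.3],[-35,0,0,0,0,0,0.3],[-32,0,0,0,0,0,0.3]]]'; python3 -m creep '[[[0,0,10,0,0,0,0.3],[0,0,0,0,0,0,0.3]]]'; python3 - <<'E'
from h import *
p,d=cams.read_camera('side'); cv2.imwrite('pics/s4.png',cv2.resize(p[130:300,220:420],None,fx=4,fy=4*.8))
for c in ['top','side']:
    p,d=cams.read_camera(c); Q=pts(c,np.ones(d.shape,bool),d)
    B=Q[(Q[:,0]>.41)&(Q[:,0]<.455)&(Q[:,1]>.03)&(Q[:,1]<.17)&(Q[:,2]>.135)&(Q[:,2]<.17)]
    print(c,len(B),np.round(np.percentile(B,[3,50,97],axis=0),3).tolist() if len(B) else '')
print(sensors.get_obs()['position'])
E
```

```text
t: 6.95
position: [0.612, 0.0959, 0.2098]
eef_rot: [[1.0, 0.008, 0.008], [0.008, -1.0, 0.001], [0.008, -0.001, -1.0]]
wrist_force: [-1.2, -0.6, 0.1]
finger_gap: 0.301
t: 7.37
position: [0.4354, 0.0941, 0.2065]
eef_rot: [[1.0, 0.007, 0.0], [0.007, -1.0, 0.0], [0.0, -0.0, -1.0]]
wrist_force: [0.6, -0.1, 0.6]
finger_gap: 0.301
t: 7.53
position: [0.4361, 0.0942, 0.1958]
eef_rot: [[1.0, 0.008, 0.0], [0.008, -1.0, 0.0], [0.0, -0.0, -1.0]]
wrist_force: [-0.0, -0.4, -0.7]
finger_gap: 0.298
top 0 
side 131 [[0.43, 0.049, 0.149], [0.437, 0.109, 0.155], [0.454, 0.149, 0.159]]
[0.43825185 0.09406011 0.19634578]
```

View pics/s4.png

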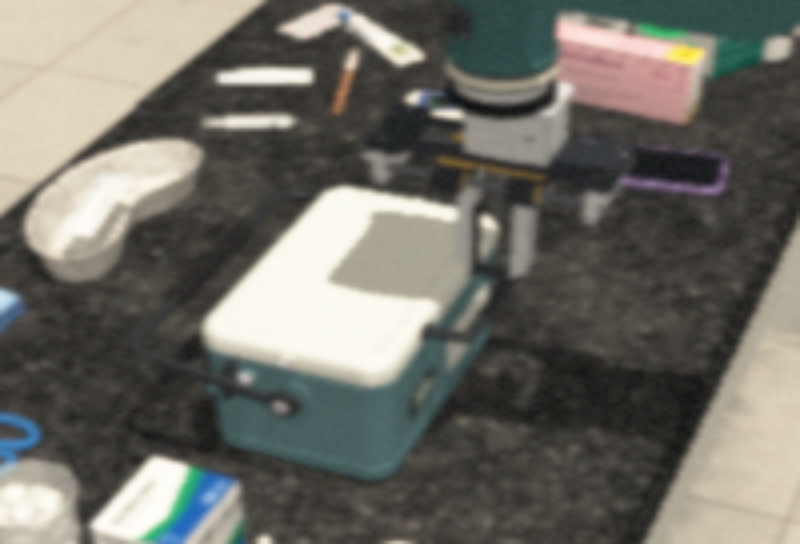

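```bash
python3 -m creep '[[[0.5,-2,25,0,0,0,0.3],[0,0,12,0,0,0,0.3],[0,0,0,0,0,0,0.3]]]'; python3 -m creep '[[[0,0,12,0,0,0,0.3],[0,0,12,0,0,0,0.3],[0,0,0,0,0,0,0.3]]]'; python3 -m creep '[[[0,0,0,0,0,0,0],[0,0,0,0,0,0,0],[0,0,0,0,0,0,0],[0,0,0,0,0,0,0],[0,0,0,0,0,0,0]]]'
```

```text
t: 7.93
position: [0.4366, 0.0959, 0.1558]
eef_rot: [[1.0, 0.007, -0.008], [0.007, -1.0, -0.001], [-0.008, 0.001, -1.0]]
wrist_force: [-0.1, -0.3, -1.1]
finger_gap: 0.301
t: 8.18
position: [0.4367, 0.0959, 0.1328]
eef_rot: [[1.0, 0.007, -0.005], [0.007, -1.0, -0.0], [-0.005, 0.0, -1.0]]
wrist_force: [-0.5, -0.2, -0.0]
finger_gap: 0.301
t: 8.6
position: [0.4372, 0.0962, 0.1361]
eef_rot: [[1.0, 0.008, -0.001], [0.008, -1.0, 0.0], [-0.001, -0.0, -1.0]]
wrist_force: [-4.5, 0.4, 3.2]
finger_gap: 0.114
```

```bash
python3 -m creep '[[[1.7,0,-16.4,0,0,0,0],[3.2,0,-16.2,0,0,0,0],[0,0,0,0,0,0,0]]]'; python3 -m creep '[[[4.6,0,-15.9,0,0,0,0],[6,0,-15.4,0,0,0,0],[0,0,0,0,0,0,0]]]'
```

```text
t: 8.85
position: [0.4423, 0.0962, 0.1702]
eef_rot: [[1.0, 0.007, -0.001], [0.007, -1.0, 0.0], [-0.001, -0.0, -1.0]]
wrist_force: [-5.6, -0.4, -1.3]
finger_gap: 0.116
t: 9.1
position: [0.4526, 0.0962, 0.2016]
eef_rot: [[1.0, 0.007, -0.002], [0.007, -1.0, -0.0], [-0.002, 0.0, -1.0]]
wrist_force: [-8.0, -1.3, 1.8]
finger_gap: 0.115
```

```bash
python3 -m creep '[[[6.3,0,-14.9,0,0,0,0],[8,0,-14.1,0,0,0,0],[0,0,0,0,0,0,0]]]'; python3 -m creep '[[[9.7,0,-13.3,0,0,0,0],[10.9,0,-12.5,0,0,0,0],[0,0,0,0,0,0,0]]]'; python3 -m creep '[[[11.9,0,-11.4,0,0,0,0],[12.9,0,-10.4,0,0,0,0],[0,0,0,0,0,0,0]]]'
```

```text
t: 9.35
position: [0.4679, 0.0962, 0.2308]
eef_rot: [[1.0, 0.007, 0.001], [0.007, -1.0, -0.0], [0.001, 0.0, -1.0]]
wrist_force: [-6.3, -0.1, 1.7]
finger_gap: 0.117
t: 9.6
position: [0.4878, 0.0963, 0.257]
eef_rot: [[1.0, 0.007, -0.001], [0.007, -1.0, -0.0], [-0.001, 0.0, -1.0]]
wrist_force: [-9.8, -1.6, 6.1]
finger_gap: 0.121
t: 9.85
position: [0.5129, 0.0964, 0.2803]
eef_rot: [[1.0, 0.007, 0.002], [0.007, -1.0, -0.0], [0.002, 0.0, -1.0]]
wrist_force: [-9.7, -1.8, 10.0]
finger_gap: 0.117
```

```bash
python3 -m creep '[[[12.7,0,-10.7,0,0,0,0],[0,0,0,0,0,0,0]]]'; python3 -m creep '[[[13.5,0,-9,0,0,0,0],[0,0,0,0,0,0,0],[0,0,0,0,0,0,0]]]'; python3 - <<'E'
from h import *
from scipy import stats
for c in ['side','top']:
    p,d=cams.read_camera(c); cv2.imwrite(f'pics/{c}5.png',p[100:300,200:420].repeat(3,0).repeat(3,1))
    for n in ['box_lid','carry_handle','handle_grip']:
      for r in trace(c,n)[:1]:
        q=pts(c,r['pixels'],d); print(c,n,round(r['score'],2),np.round(np.percentile(q,[3,50,97],axis=0),3).tolist())
        if n=='box_lid':
            b=q
            for _ in range(8):
                m=np.median(b,0) if _==0 else b.mean(0); w=np.linalg.svd(b-m,full_matrices=False)[2][2]; b=q[np.abs((q-m)@w)<(.03,.02,.015,.01,.008,.006,.005,.005)[_]]
            print('  normal',w.round(3),'tilt',np.degrees(np.arctan2(abs(w[0]),abs(w[2]))),len(b),len(q))
E
```

```text
t: 10.02
position: [0.5267, 0.0964, 0.2899]
eef_rot: [[1.0, 0.007, 0.004], [0.007, -1.0, -0.0], [0.004, 0.0, -1.0]]
wrist_force: [-5.7, -1.3, 7.4]
finger_gap: 0.119
t: 10.27
position: [0.5402, 0.0964, 0.2977]
eef_rot: [[1.0, 0.007, 0.004], [0.007, -1.0, -0.001], [0.004, 0.001, -1.0]]
wrist_force: [-3.8, -1.5, 5.6]
finger_gap: 0.12
side box_lid 0.78 [[0.536, 0.058, 0.171], [0.56, 0.19, 0.263], [0.618, 0.22, 0.312]]
  normal [-0.91   0.102 -0.401] tilt 66.23433799684301 319 712
side carry_handle 0.55 [[0.539, -0.101, 0.001], [0.668, 0.157, 0.13], [0.764, 0.236, 0.14]]
side handle_grip 0.78 [[0.538, -0.006, 0.102], [0.667, 0.201, 0.131], [0.677, 0.237, 0.14]]
top box_lid 0.63 [[0.551, -0.027, 0.137], [0.588, 0.008, 0.244], [0.641, 0.038, 0.279]]
  normal [-0.851 -0.013 -0.525] tilt 58.30139986909465 573 771
top carry_handle 0.56 [[0.549, -0.042, 0.002], [0.671, -0.03, 0.128], [0.681, 0.037, 0.136]]
top handle_grip 0.69 [[0.544, -0.041, 0.106], [0.666, -0.033, 0.128], [0.681, 0.04, 0.136]]
```

View pics/side5.png

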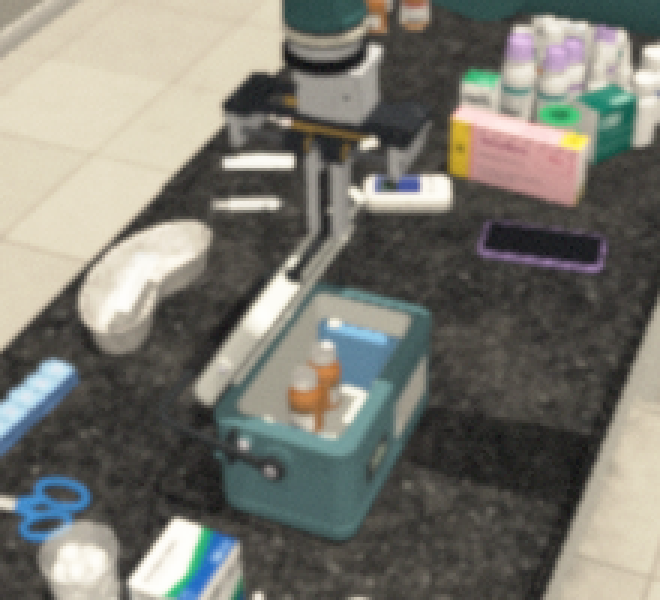

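```bash
python3 -m creep '[[[0.5,0,-0.3,0,0,0,0],[0,0,0,0,0,0,0],[0,0,0,0,0,0,0],[0,0,0,0,0,0,0],[0,0,0,0,0,0,0]]]'; python3 - <<'E'
from h import *
p,d=cams.read_camera('top')
for n in ['amber_bottle_mid','dropper_mid','carton_mid','oximeter_mid','cotton_cup_mid','phone_mid']:
    for r in trace('top',n)[:1]: print(n,np.round(np.median(pts('top',r['pixels'],d),0),3))
print(env.hand_in())
E
```

```text
t: 11.08
position: [0.5399, 0.0964, 0.2976]
eef_rot: [[1.0, 0.007, 0.003], [0.007, -1.0, -0.001], [0.003, 0.001, -1.0]]
wrist_force: [-3.5, -2.2, 6.4]
finger_gap: 0.115
amber_bottle_mid [0.408 0.336 0.074]
dropper_mid [0.487 0.371 0.045]
carton_mid [0.564 0.358 0.109]
oximeter_mid [ 0.649 -0.392  0.024]
cotton_cup_mid [0.681 0.371 0.061]
phone_mid [ 0.443 -0.356  0.008]
the job is handed in; nothing more can be done
None
```

I swung the handle back into its rest, raised the lid by its bar, and handed the job in at about 11.5 s with the gripper still holding the lid at roughly 60°. The hand-in reports no verdict, so these are my own last checks:

- **Handle:** the top of the grip measured about 0.135 m in the camera data, so its centre is near 127 mm, as expected in its rest. It stayed there after I let go and while the lid went up.
- **Lid angle:** the distance the bar travelled gives 58–61°, and a plane fitted in the top view gives 58.3°. A plane fitted in the side view disagreed at 66°. That fit used fewer than half of the lid's visible points and came out skewed, so I trusted the other two.
- **Grip:** the fingers are closed on the bar (about 11 mm opening on the 12 mm bar), and the wrist force was about 8 N. The arm held still for the last rows.
- **Other things on the counter:** all six measured within about 2 mm of where they started.

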